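# Make room for the spice jar between the tins

## Task

In the low wooden tray two squat tins stand so close together that the spice jar will not go between them. Nudge the tins apart along the tray, then take the dark-capped spice jar that stands beside the tray, next to the salt shaker, and set it upright on the tray floor between them, in line with them, leaving both tins standing in the tray.

Things in the scene. Friction and masses are not known exactly. Their poses are not given: they have to be found in the camera images.
- spice_jar_mid (a point): loose glass spice jar with a broad dark cap, a cylinder 41 mm in diameter and 105 mm high, 0.11 kg, standing on the worktop left of the tray (the salt shaker near it, 44 mm wide, 90 mm high, with a rounded pale top, may have changed places with it and is not part of the job). The point is the jar's centre, 52.5 mm above its bottom; z is up when it stands.
- tin_far_mid (a point): one of two equal squat metal tins standing in the tray, 75 mm in diameter and 58 mm high, about 0.25 kg, free to slide along the tray; this one stands towards the tray's far (+x) end. The point is its centre, 29 mm above its bottom; z is up when it stands.
- tin_near_mid (a point): one of two equal squat metal tins standing in the tray, 75 mm in diameter and 58 mm high, about 0.25 kg, free to slide along the tray; this one stands towards the tray's near (-x) end. The point is its centre, 29 mm above its bottom; z is up when it stands.
- tray_floor (a point): low open wooden tray, fixed, a steel bow at each end. Point: centre of its floor's upper face, 8 mm above the worktop; x along the tray (roughly away from the robot), y across, z up. Inside 215 x 82 mm; walls 8 mm thick, tops 16 mm above the floor. The tins stand in a row along x, 30 to 33 mm apart, either perhaps nearly at its end wall; with both at the end walls the gap is 64 mm, centred on this point.
Mind the look-alikes: they are no part of the job. What is shaped like the part that bears tin_near_mid but green is not meant. Leave any blue look-alike of the part that bears spice_jar_mid alone.

How it is judged:
By the outcome, as a careful person would: the job done as asked, in the order asked, and still so for the second after the job is handed in, with the robot touching nothing.
It also fails if it takes over 59 s, if anything falls off the work surface, if the arm or the gripper's body presses on something with over 40 N, if the wrist force passes 120 N, or if a joint passes its speed limit or range.

## Robot

A 7-joint arm with a two-finger parallel gripper is mounted at the origin on a cart in front of the work surface, level with it; the furniture and walls round the work are solid. World frame = base frame: x ahead of the robot, y to its left, z up, the work surface at z = 0. Lengths are in m, angles in rad, forces in N, time in s.
With the tool pointing down it reaches from about 0.425 to 0.925 m from the base axis. Payload 6.8 kg.
Tool frame: the origin (TCP) lies on the centre line of the jaws, within the pads' length; the fingertips stand 19 mm ahead of it and the grasp point (between the pads) is the TCP; z points along the fingers, y is the line along which they close (so a half turn about z gives the same grasp; the last joint's range is limited). The gripper opens to 85 mm and grips with 20 to 120 N. Pads are 22 mm wide; open, the fingers measure 114 mm over their backs; the gripper's body (76 mm by 85 mm) begins 54 mm behind the grasp point. The pads swing forward as they close: fully open they stand 13 mm farther back than shut.
Start: joints at [1.016, 0.477, 0.022, 1.555, -0.011, 1.109, -0.083], TCP at [0.292, -0.609, 0.25] pointing down, gripper open.
Joint ranges: [-2.96, 2.96], [-0.34, 2.1], [-1.41, 1.46], [0.24, 2.44], [-1.37, 4.51], [0.17, 1.92], [-2.96, 2.96]. Speed limits (rad/s): [2.39, 2.39, 3.14, 3.14, 3.14, 3.14, 3.14].

## Interface

Orientations are given as a rotation vector (axis times angle).
In Python, from bench import r gives the robot as it stands. The module is installed in compiled form; this text tells all that it offers.
- The arm moves only by the tool arm_command, never from a script. Its argument "rows" is a list of rows, each an object of numbers: "fingers": the opening, from -1 (shut) to 1 (fully open); "x", "y", "z": the shift along the tool's x, y, z in m; "ax", "ay", "az": the turn, a rotation vector about the tool's x, y, z in degrees. In form: [{"fingers": .., "x": .., "y": .., "z": .., "ax": .., "ay": .., "az": ..}, ...]. A call has 1 to 10 rows; each row shifts and turns the commanded pose from where the row before left it, along the tool's axes as they then stand; what a row does not reach is not made up. A row lasts 1/12 s, in which the tool goes at most 41.7 mm and 7.16 degrees, less where a joint would pass 70% of its speed; a pose out of reach is approached as far as the arm can. A call is refused whole if a number of a shift passes 0.0417 or a number of a turn 7.16, either way. A call with a gripper value outside its range is refused whole. The fingers move at their own pace and stop on an object; "grip_force" is the grip in N (left out, the last holds). Time passes only in rows, so rows that do not move let the fingers close. It gives the time, the measured TCP pose, the force, the opening and the grip force at its end, in the units of the state.
- r.get_obs(): the state, without advancing time (a new reading comes with each control period).
- r.grab_frame(name): name is "scene" or "side" or "wrist"; returns a dict with "frame" (400x640x3 uint8, red, green, blue), "depth" (400x640 float32, m along the optical axis (not along the pixel's ray), 0 where there is no reading), "K" (3x3 intrinsics, pixels), "world_from_camera" (4x4, takes a point from camera to world coordinates). Camera axes: x right, y down, z forward; pixel columns grow to the right and rows downward; lengths in m; the calibration is good to about 2 mm. A picture is of the moment at which its call begins.
- r.hand_in(): hands the job in; it is judged then, once.
The state is a dict: "clock": time; "joints": joint angles; "qvel": joint speeds; "tau": joint torques, N m; "tcp_pos": TCP position; "orientation": TCP orientation; "contact_force": force on the tool from outside, world axes, zero at the start; "moment": the same for the moment, N m; "grip_width": finger opening in m; "gripper_force": force on a finger pad.
Only numpy, scipy, OpenCV 4.12 (cv2) and the standard library are available. Lean on these libraries where they do the work, as an engineer would, in place of code of your own. Each camera call takes 0.05 s, during which the arm holds its last target. There are 200 camera calls.

## Working session

There is one attempt and no reset: what is moved stays moved. The work goes in short steps, Python scripts to look and compute and a tool call to move; the robot and the scene stay as the last step left them, time stands still between calls to the robot, and variables do not carry over. Pictures are saved under pics/ and viewed, at most 10 in all, crops included, and the job is handed in when it is done.

Besides the shell and the picture viewer there is one more tool, called after "Call:" as name([rows], argument=value, ...), one row to a line, values as JSON. arm_command: Moves the arm, as the interface text tells. Its arguments: {"type":"object","properties":{"rows":{"type":"array"},"grip_force":{"type":"number"}},"required":["rows"]}

```bash
mkdir -p pics; python3 - <<'E'
from bench import r
import cv2,numpy as np
o=r.get_obs();print(o)
for n in("scene","side"):
    f=r.grab_frame(n);cv2.imwrite(f"pics/{n}0.png",f["frame"][:,:,::-1]);np.savez(f"{n}0.npz",**f)
    print(n,f["K"].round(1).tolist(),f["world_from_camera"].round(3).tolist())
E
```

```text
{'clock': 0.0, 'joints': array([ 1.01589608,  0.47779564,  0.02234337,  1.55645654, -0.01147977,
        1.10930547, -0.08309113]), 'qvel': array([-0.00049565,  0.00047147,  0.00219399,  0.00090594,  0.00204711,
        0.00067092, -0.00047703]), 'tau': array([ 1.06214429e-05, -5.96446931e+01,  1.60798732e+00, -2.81203687e+01,
        1.24658074e-02,  9.39450605e-03, -1.25407081e-05]), 'tcp_pos': array([ 0.29139409, -0.60824036,  0.24932661]), 'orientation': array([-3.06180430e+00, -6.95676653e-01,  8.75876075e-04]), 'contact_force': array([-0.04843455,  0.03178975, -0.70899724]), 'moment': array([-0.00076812, -0.01479341,  0.00655164]), 'gripper_force': 0.0, 'grip_width': 0.08538696183259738}
scene [[384.8, 0.0, 325.4], [0.0, 384.8, 203.9], [0.0, 0.0, 1.0]] [[-0.861, -0.31, 0.404, 0.198], [-0.509, 0.495, -0.704, 0.819], [0.019, -0.811, -0.584, 0.554], [0.0, 0.0, 0.0, 1.0]]
side [[520.3, 0.0, 327.1], [0.0, 520.3, 200.9], [0.0, 0.0, 1.0]] [[0.931, -0.187, 0.314, 0.249], [-0.365, -0.457, 0.811, -0.505], [-0.008, -0.87, -0.493, 0.519], [0.0, 0.0, 0.0, 1.0]]
```

View pics/scene0.png

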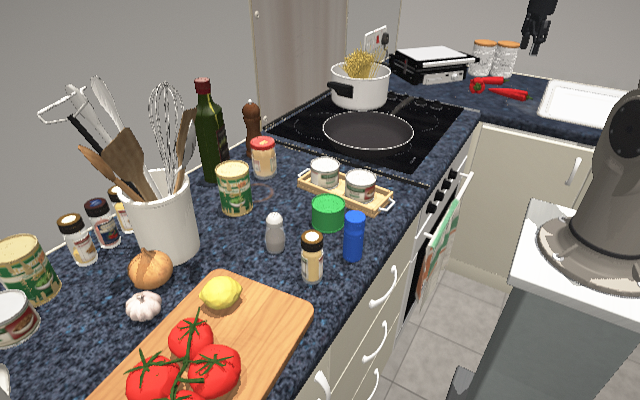

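View pics/side0.png

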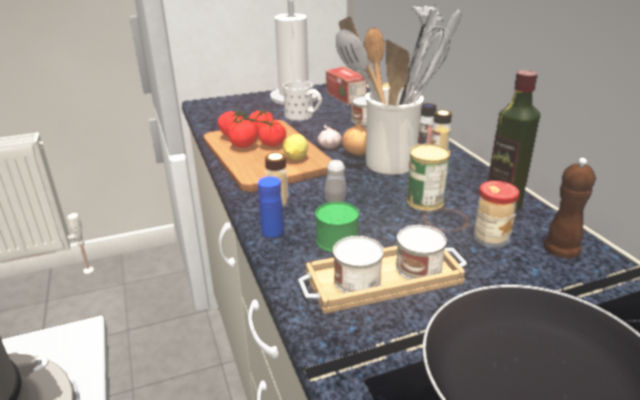

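Scene view: dark-capped jar at (312,257), beside the salt shaker (275,232). The blue jar (354,237) and the green tin (328,212) are look-alikes. The other dark-capped jars at (77,240) and (100,223) are far from the tray. The tins stand in the tray, near one at (361,185) and far one at (325,172). The jar at (312,257) fits: it isn't blue, and it has a broad dark cap and stands by the salt shaker.

```bash
cat > h.py <<'E'
import numpy as np,cv2
def cloud(f):
    d=f["depth"];K=f["K"];v,u=np.mgrid[:d.shape[0],:d.shape[1]]
    p=np.stack([(u-K[0,2])/K[0,0]*d,(v-K[1,2])/K[1,1]*d,d],-1)
    T=f["world_from_camera"];w=p@T[:3,:3].T+T[:3,3];w[d<=0]=np.nan;return w
def circ(p):
    A=np.c_[2*p,np.ones(len(p))];s=np.linalg.lstsq(A,(p**2).sum(1),rcond=None)[0]
    return s[:2],np.sqrt(s[2]+s[0]**2+s[1]**2)
E
python3 - <<'E'
from h import *
boxes={"scene":{"near":(344,165,380,205),"far":(308,153,344,190),"green":(308,190,348,235),"jar":(298,228,326,285),"salt":(262,208,288,256),"blue":(342,207,368,266)},
"side":{"near":(330,232,386,295),"far":(394,222,450,280),"green":(314,200,332,250),"jar":(262,150,290,210),"salt":(322,157,350,205),"blue":(255,175,286,240)}}
for n in boxes:
    f=np.load(f"{n}0.npz");w=cloud(f)
    for k,(a,b,c,d) in boxes[n].items():
        q=w[b:d,a:c].reshape(-1,3);zt=.03
        q=q[(q[:,2]>zt)&(q[:,2]<.13)]
        zm=np.percentile(q[:,2],97);m=np.median(q[:,:2],0);q=q[np.hypot(*(q[:,:2]-m).T)<.05]
        t=q[q[:,2]>zm-.006]
        (cc,rr),_=cv2.minEnclosingCircle(t[:,:2].astype(np.float32)),0
        print(n,k,len(t),"top",zm.round(3),"encl",np.round(cc,3),round(rr,3),"sidefit",*[np.round(x,3) for x in circ(q[q[:,2]<zm-.008][:,:2])])
    hsv=cv2.cvtColor(f["frame"],cv2.COLOR_RGB2HSV)
    m=(hsv[...,0]>8)&(hsv[...,0]<28)&(hsv[...,1]>60)&(w[...,2]>.018)&(w[...,2]<.03)
    x=dict(scene=(290,150,400,220),side=(295,230,470,310))[n];g=np.zeros_like(m);g[x[1]:x[3],x[0]:x[2]]=1
    m=cv2.morphologyEx((m&g).astype(np.uint8),cv2.MORPH_OPEN,np.ones((2,2)))>0
    q=w[m][:,:2].astype(np.float32);print(n,"tray",len(q),cv2.minAreaRect(q*1000))
a=cv2.imread("pics/scene0.png")[150:300,240:400];b=cv2.imread("pics/side0.png")[140:310,240:475]
cv2.imwrite("pics/crop.png",np.vstack([cv2.resize(a,(400,300)),cv2.resize(b,(400,289))]))
E
```

```text
scene near 411 top 0.066 encl [0.523 0.086] 0.038 sidefit [0.523 0.085] 0.037
scene far 346 top 0.067 encl [0.628 0.079] 0.038 sidefit [0.628 0.078] 0.036
scene green 0 top 0.105 encl [0. 0.] 0.0 sidefit [0.536 0.217] 0.028
scene jar 294 top 0.106 encl [0.479 0.375] 0.021 sidefit [0.48  0.374] 0.02
scene salt 112 top 0.088 encl [0.588 0.344] 0.014 sidefit [0.589 0.345] 0.016
scene blue 239 top 0.106 encl [0.441 0.28 ] 0.021 sidefit [0.441 0.28 ] 0.019
scene tray 436 ((564.21142578125, 106.4583740234375), (238.4312744140625, 149.63836669921875), 4.556890487670898)
side near 1221 top 0.067 encl [0.525 0.083] 0.039 sidefit [0.526 0.084] 0.037
side far 1047 top 0.067 encl [0.63  0.075] 0.039 sidefit [0.631 0.076] 0.036
side green 285 top 0.06 encl [0.531 0.213] 0.036 sidefit [0.539 0.208] 0.032
side jar 214 top 0.107 encl [0.444 0.277] 0.021 sidefit [0.444 0.277] 0.018
side salt 94 top 0.089 encl [0.593 0.339] 0.015 sidefit [0.593 0.339] 0.017
side blue 245 top 0.107 encl [0.444 0.277] 0.021 sidefit [0.444 0.278] 0.019
side tray 1490 ((579.3194580078125, 77.76626586914062), (98.19459533691406, 248.81297302246094), 85.86398315429688)
```

View pics/crop.png

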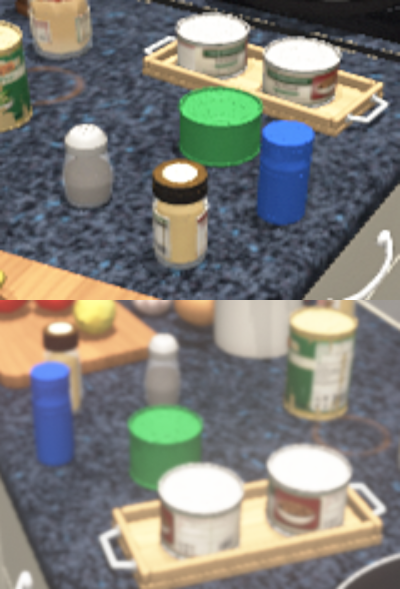

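Crop confirms it: the jar with the dark-brown cap (top view at about (180,210)) stands by the pale-topped shaker. It's neither the blue jar nor the green tin. Next I'll get the tray extents, the path clearance and the tool deltas.

```bash
cat >> h.py <<'E'
from scipy.spatial.transform import Rotation as R
def delta(o,tgt,yaw):
    M=R.from_rotvec(o["orientation"]);Rm=M.as_matrix()
    best=None
    for s in(0,180):
        c,sn=np.cos(np.radians(yaw+s)),np.sin(np.radians(yaw+s))
        G=np.array([[c,sn,0],[sn,-c,0],[0,0,-1]])
        rv=np.degrees(R.from_matrix(Rm.T@G).as_rotvec())
        if best is None or np.linalg.norm(rv)<np.linalg.norm(best[0]):best=(rv,G)
    rv,G=best
    print("tcp",o["tcp_pos"].round(4),"turn",rv.round(2),"then shift",(G.T@(np.array(tgt)-o["tcp_pos"])).round(4))
E
python3 - <<'E'
from h import *
from bench import r
e=np.array([np.cos(np.radians(4.1)),-np.sin(np.radians(4.1))]);nv=np.array([-e[1],e[0]])
mid=np.array([.577,.081])
for n,off in(("scene",(1.5,-1.5)),("side",(-1.5,1.5))):
    f=np.load(f"{n}0.npz");w=cloud(f)[...,:3];hsv=cv2.cvtColor(f["frame"],cv2.COLOR_RGB2HSV)
    xy=w[...,:2]+np.array(off)/1000-mid
    t=xy@e;s=xy@nv
    m=(w[...,2]>.02)&(w[...,2]<.028)&(abs(t)<.15)&(abs(s)<.06)&(hsv[...,1]>60)&(hsv[...,0]<30)
    print(n,m.sum(),"t",np.percentile(t[m],[0,1,2,50,98,99,100]).round(3),"s",np.percentile(s[m],[0,1,2,50,98,99,100]).round(3))
    c=(abs(s)<.03)&m;print(" ends: t hist",np.histogram(t[c]*1000,np.arange(-130,135,5))[0])
    c=(abs(t)<.1)&m;print(" sides",np.histogram(s[c]*1000,np.arange(-60,61,4))[0])
f=np.load("scene0.npz");w=cloud(f);X=w[...,0];Y=w[...,1]
for y in np.arange(-.6,.5,.1):
    k=(abs(Y-y)<.05)&(X>.3)&(X<.9)
    print(round(y,1),[(round(x,1),round(float(w[...,2][k&(abs(X-x)<.05)].max(initial=-1)),2)) for x in np.arange(.3,.95,.1)])
delta(r.get_obs(),(.5768,.0808,.25),-4.1)
E
```

```text
scene 428 t [-0.124 -0.123 -0.123 -0.073  0.104  0.105  0.106] s [-0.052 -0.049 -0.048  0.04   0.048  0.048  0.049]
 ends: t hist [ 0 32 26  0  0  0  0  0 18  8  0  0  0  0  0  0  0  0  0  0  0  0  0  0
  0  0  0  0  0  3  0  0  0  0  0  0  0  0  0  0  0  0  0  0  0  5 19  2
  0  0  0  0]
 sides [  0   1   7  21  18   0   0   0   0   0   1   3   0   2   3   2   5   3
   6   6   1   1   3   2   5  60 105  14   0   0]
side 1381 t [-0.123 -0.123 -0.123 -0.024  0.104  0.105  0.107] s [-0.051 -0.05  -0.05  -0.043  0.046  0.047  0.05 ]
 ends: t hist [ 0 75 55  0  0  0  0  2 29  0  0  0  0  0  0  0  0  0  0  0  2  3  0  0
  0  0  0  0  0 21 17 16 10  1  0  0  0  0  0  0  0  1  2  0  0 25 53 10
  0  0  0  0]
 sides [  0   0 184 375  90   4  29  21  22  15  16  18  17  15   7   3   5   0
   0   0   0   0   0   0   3  84  37   5   0   0]
-0.6 [(np.float64(0.3), 0.39), (np.float64(0.4), 0.01), (np.float64(0.5), 0.03), (np.float64(0.6), 0.03), (np.float64(0.7), 0.13), (np.float64(0.8), 0.2), (np.float64(0.9), -1.0)]
-0.5 [(np.float64(0.3), -0.22), (np.float64(0.4), 0.01), (np.float64(0.5), 0.01)
[... 1128 characters left out ...]
0.7), 0.07), (np.float64(0.8), 0.1), (np.float64(0.9), 0.16)]
0.2 [(np.float64(0.3), -1.0), (np.float64(0.4), 0.0), (np.float64(0.5), 0.06), (np.float64(0.6), 0.06), (np.float64(0.7), 0.11), (np.float64(0.8), 0.11), (np.float64(0.9), 0.27)]
0.3 [(np.float64(0.3), -1.0), (np.float64(0.4), 0.11), (np.float64(0.5), 0.11), (np.float64(0.6), 0.09), (np.float64(0.7), 0.11), (np.float64(0.8), 0.31), (np.float64(0.9), 0.0)]
0.4 [(np.float64(0.3), -1.0), (np.float64(0.4), 0.02), (np.float64(0.5), 0.11), (np.float64(0.6), 0.31), (np.float64(0.7), 0.31), (np.float64(0.8), 0.32), (np.float64(0.9), 0.33)]
tcp [ 0.2914 -0.6083  0.2494] turn [-0.09  0.03 29.7 ] then shift [ 2.354e-01 -7.077e-01 -6.000e-04]
```

Call:
arm_command([
  {"az": 5.94,"fingers": -1},
  {"az": 5.94,"fingers": -1},
  {"az": 5.94,"fingers": -1},
  {"az": 5.94,"fingers": -1},
  {"az": 5.94,"fingers": -1},
  {"y": -0.04,"x": 0.013,"fingers": -1},
  {"y": -0.04,"x": 0.013,"fingers": -1},
  {"y": -0.04,"x": 0.013,"fingers": -1},
  {"y": -0.04,"x": 0.013,"fingers": -1},
  {"y": -0.04,"x": 0.013,"fingers": -1},
])

```text
validation failed for argument at $.ro...
```

Call:
arm_command([
  {"y": -0.04,"x": 0.013,"fingers": -1},
  {"y": -0.04,"x": 0.013,"fingers": -1},
  {"y": -0.04,"x": 0.013,"fingers": -1},
  {"y": -0.04,"x": 0.013,"fingers": -1},
  {"y": -0.04,"x": 0.013,"fingers": -1},
  {"y": -0.04,"x": 0.013,"fingers": -1},
  {"y": -0.04,"x": 0.013,"fingers": -1},
  {"y": -0.04,"x": 0.013,"fingers": -1},
  {"y": -0.04,"x": 0.013,"fingers": -1},
  {"fingers": -1},
])

```text
validation failed for argument at $.ro...
```

```bash
python3 - <<'E'
from h import *
from bench import r
o=r.get_obs();print(o["clock"],o["grip_width"],o["contact_force"])
delta(o,(.5768,.0808,.11),-4.1)
E
```

```text
0.1 0.08512352610471746 [0.49917181 0.67572398 0.03454408]
tcp [ 0.2914 -0.6083  0.2494] turn [-0.09  0.03 29.7 ] then shift [ 0.2354 -0.7077  0.1394]
```

Call:
arm_command([
  {"fingers": -1,"x": 0,"y": 0,"z": 0,"ax": 0,"ay": 0,"az": 5.94},
  {"fingers": -1,"x": 0,"y": 0,"z": 0,"ax": 0,"ay": 0,"az": 5.94},
  {"fingers": -1,"x": 0,"y": 0,"z": 0,"ax": 0,"ay": 0,"az": 5.94},
  {"fingers": -1,"x": 0,"y": 0,"z": 0,"ax": 0,"ay": 0,"az": 5.94},
  {"fingers": -1,"x": 0,"y": 0,"z": 0,"ax": 0,"ay": 0,"az": 5.94},
])

```text
clock: 0.52
tcp_pos: [0.2915, -0.6084, 0.2497]
orientation: [-3.138, 0.12, 0.001]
contact_force: [0.3, 0.3, 0.6]
grip_width: 0.0258
gripper_force: 0.0
```

Call:
arm_command([
  {"fingers": -1,"x": 0.013,"y": -0.04,"z": 0,"ax": 0,"ay": 0,"az": 0},
  {"fingers": -1,"x": 0.013,"y": -0.04,"z": 0,"ax": 0,"ay": 0,"az": 0},
  {"fingers": -1,"x": 0.013,"y": -0.04,"z": 0,"ax": 0,"ay": 0,"az": 0},
  {"fingers": -1,"x": 0.013,"y": -0.04,"z": 0,"ax": 0,"ay": 0,"az": 0},
  {"fingers": -1,"x": 0.013,"y": -0.04,"z": 0,"ax": 0,"ay": 0,"az": 0},
  {"fingers": -1,"x": 0.013,"y": -0.04,"z": 0,"ax": 0,"ay": 0,"az": 0},
  {"fingers": -1,"x": 0.013,"y": -0.04,"z": 0,"ax": 0,"ay": 0,"az": 0},
  {"fingers": -1,"x": 0.013,"y": -0.04,"z": 0,"ax": 0,"ay": 0,"az": 0},
])

```text
clock: 1.18
tcp_pos: [0.4172, -0.2978, 0.2502]
orientation: [-3.14, 0.113, 0.0]
contact_force: [1.1, -0.2, -0.4]
grip_width: -0.0001
gripper_force: 0.0
```

Call:
arm_command([
  {"fingers": -1,"x": 0.013,"y": -0.04,"z": 0,"ax": 0,"ay": 0,"az": 0},
  {"fingers": -1,"x": 0.013,"y": -0.04,"z": 0,"ax": 0,"ay": 0,"az": 0},
  {"fingers": -1,"x": 0.013,"y": -0.04,"z": 0,"ax": 0,"ay": 0,"az": 0},
  {"fingers": -1,"x": 0.013,"y": -0.04,"z": 0,"ax": 0,"ay": 0,"az": 0},
  {"fingers": -1,"x": 0.013,"y": -0.04,"z": 0,"ax": 0,"ay": 0,"az": 0},
  {"fingers": -1,"x": 0.013,"y": -0.04,"z": 0,"ax": 0,"ay": 0,"az": 0},
  {"fingers": -1,"x": 0,"y": 0,"z": 0,"ax": 0,"ay": 0,"az": 0},
  {"fingers": -1,"x": 0,"y": 0,"z": 0,"ax": 0,"ay": 0,"az": 0},
])

```text
clock: 1.85
tcp_pos: [0.5116, -0.0654, 0.25]
orientation: [-3.139, 0.103, 0.001]
contact_force: [0.0, -0.6, -0.0]
grip_width: 0.0002
gripper_force: 0.0
```

```bash
python3 - <<'E'
from h import *
from bench import r
o=r.get_obs();print(o["clock"],o["grip_width"],o["contact_force"])
delta(o,(.5768,.0808,.11),-4.1)
E
```

```text
1.85 0.00016676213032713744 [ 4.44634790e-04 -6.11129938e-01 -2.07675497e-02]
tcp [ 0.5116 -0.0654  0.25  ] turn [-0.04  0.03  0.34] then shift [ 0.0545 -0.1504  0.14  ]
```

Call:
arm_command([
  {"fingers": -1,"x": 0.013,"y": -0.036,"z": 0.02,"ax": 0,"ay": 0,"az": 0.34},
  {"fingers": -1,"x": 0.0135,"y": -0.038,"z": 0.02,"ax": 0,"ay": 0,"az": 0},
  {"fingers": -1,"x": 0.014,"y": -0.038,"z": 0.02,"ax": 0,"ay": 0,"az": 0},
  {"fingers": -1,"x": 0.014,"y": -0.038,"z": 0.03,"ax": 0,"ay": 0,"az": 0},
  {"fingers": -1,"x": 0,"y": 0,"z": 0,"ax": 0,"ay": 0,"az": 0},
  {"fingers": -1,"x": 0,"y": 0,"z": 0,"ax": 0,"ay": 0,"az": 0},
  {"fingers": -1,"x": 0,"y": 0,"z": 0,"ax": 0,"ay": 0,"az": 0},
])

```text
clock: 2.43
tcp_pos: [0.5706, 0.0617, 0.1688]
orientation: [3.138, -0.125, -0.002]
contact_force: [0.3, -0.5, -0.8]
grip_width: -0.0001
gripper_force: 0.0
```

```bash
python3 - <<'E'
from h import *
from bench import r
f=r.grab_frame("wrist");np.savez("wrist1.npz",**f);cv2.imwrite("pics/wrist1.png",f["frame"][:,:,::-1])
w=cloud(f)
m=np.nan_to_num((w[...,2]>.058)&(w[...,2]<.074)&(np.abs(w[...,1]-.08)<.06)).astype(np.uint8)
n,l,s,c=cv2.connectedComponentsWithStats(m)
for i in range(1,n):
    if s[i,4]>400:
        q=w[l==i];print(c[i].round(0),s[i],cv2.minEnclosingCircle(q[:,:2].astype(np.float32)),np.nanmedian(q[:,2]))
delta(r.get_obs(),(.5768,.0808,.11),-4.1)
E
```

```text
[291. 134.] [ 242   84   99  101 7838] ((0.6293482780456543, 0.07717598229646683), 0.037767913192510605) 0.06346227594919464
[285. 249.] [ 253  218   86   76 3183] ((0.523917019367218, 0.08498889207839966), 0.038132194429636) 0.06348636443228386
tcp [0.5709 0.0613 0.1695] turn [ 0.08 -0.01 -0.52] then shift [ 0.0045 -0.0199  0.0595]
```

View pics/wrist1.png

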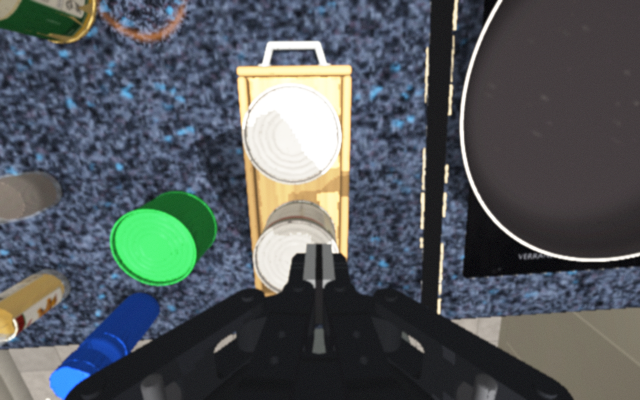

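The wrist view shows the far tin at (293,134) and the near tin at (297,252), partly behind the closed fingers. Its positions agree with the first measurement to about 1 mm. Now down into the gap.

Call:
arm_command([
  {"fingers": -1,"x": 0.0045,"y": -0.02,"z": 0.02,"ax": 0,"ay": 0,"az": -0.5},
  {"fingers": -1,"x": 0,"y": 0,"z": 0.03,"ax": 0,"ay": 0,"az": 0},
  {"fingers": -1,"x": 0,"y": 0,"z": 0.01,"ax": 0,"ay": 0,"az": 0},
  {"fingers": -1,"x": 0,"y": 0,"z": 0,"ax": 0,"ay": 0,"az": 0},
  {"fingers": -1,"x": 0,"y": 0,"z": 0,"ax": 0,"ay": 0,"az": 0},
  {"fingers": -1,"x": 0,"y": 0,"z": 0,"ax": 0,"ay": 0,"az": 0},
])

```text
clock: 2.98
tcp_pos: [0.5779, 0.0823, 0.1108]
orientation: [3.139, -0.111, 0.003]
contact_force: [0.5, -0.1, 1.0]
grip_width: -0.0004
gripper_force: 0.0
```

```bash
python3 - <<'E'
from h import *
from bench import r
delta(r.get_obs(),(.5766,.0811,.042),-4.1)
E
```

```text
tcp [0.5779 0.0823 0.1108] turn [ 0.01 -0.12  0.05] then shift [-0.0012  0.0013  0.0688]
```

Call:
arm_command([
  {"fingers": -1,"x": -0.0012,"y": 0.0013,"z": 0.009,"ax": 0,"ay": 0,"az": 0},
  {"fingers": -1,"x": 0,"y": 0,"z": 0.012,"ax": 0,"ay": 0,"az": 0},
  {"fingers": -1,"x": 0,"y": 0,"z": 0.012,"ax": 0,"ay": 0,"az": 0},
  {"fingers": -1,"x": 0,"y": 0,"z": 0.012,"ax": 0,"ay": 0,"az": 0},
  {"fingers": -1,"x": 0,"y": 0,"z": 0.012,"ax": 0,"ay": 0,"az": 0},
  {"fingers": -1,"x": 0,"y": 0,"z": 0.011,"ax": 0,"ay": 0,"az": 0},
  {"fingers": -1,"x": 0,"y": 0,"z": 0,"ax": 0,"ay": 0,"az": 0},
  {"fingers": -1,"x": 0,"y": 0,"z": 0,"ax": 0,"ay": 0,"az": 0},
])

```text
clock: 3.65
tcp_pos: [0.5751, 0.0823, 0.0402]
orientation: [3.139, -0.108, -0.003]
contact_force: [0.1, -0.7, -0.4]
grip_width: -0.0003
gripper_force: 0.0
```

Call:
arm_command([
  {"fingers": -1,"x": 0.002,"y": 0.0002,"z": 0,"ax": 0,"ay": 0,"az": 0},
  {"fingers": -1,"x": 0.002,"y": 0.0002,"z": 0,"ax": 0,"ay": 0,"az": 0},
  {"fingers": -1,"x": 0.002,"y": 0.0002,"z": 0,"ax": 0,"ay": 0,"az": 0},
  {"fingers": -1,"x": 0.002,"y": 0,"z": 0,"ax": 0,"ay": 0,"az": 0},
  {"fingers": -1,"x": 0.002,"y": 0,"z": 0,"ax": 0,"ay": 0,"az": 0},
  {"fingers": -1,"x": 0.002,"y": 0,"z": 0,"ax": 0,"ay": 0,"az": 0},
  {"fingers": -1,"x": 0,"y": 0,"z": 0,"ax": 0,"ay": 0,"az": 0},
  {"fingers": -1,"x": 0,"y": 0,"z": 0,"ax": 0,"ay": 0,"az": 0},
])

```text
clock: 4.32
tcp_pos: [0.588, 0.0809, 0.0414]
orientation: [-3.14, 0.108, -0.001]
contact_force: [-0.1, -0.3, -0.3]
grip_width: -0.0001
gripper_force: 0.0
```

Call:
arm_command([
  {"fingers": -1,"x": -0.004,"y": 0,"z": 0,"ax": 0,"ay": 0,"az": 0},
  {"fingers": -1,"x": -0.006,"y": 0,"z": 0,"ax": 0,"ay": 0,"az": 0},
  {"fingers": -1,"x": -0.004,"y": 0,"z": 0,"ax": 0,"ay": 0,"az": 0},
  {"fingers": -1,"x": -0.002,"y": 0,"z": 0,"ax": 0,"ay": 0,"az": 0},
  {"fingers": -1,"x": -0.002,"y": 0,"z": 0,"ax": 0,"ay": 0,"az": 0},
  {"fingers": -1,"x": -0.002,"y": 0,"z": 0,"ax": 0,"ay": 0,"az": 0},
  {"fingers": -1,"x": -0.002,"y": 0,"z": 0,"ax": 0,"ay": 0,"az": 0},
  {"fingers": -1,"x": -0.002,"y": 0,"z": 0,"ax": 0,"ay": 0,"az": 0},
  {"fingers": -1,"x": -0.002,"y": 0,"z": 0,"ax": 0,"ay": 0,"az": 0},
  {"fingers": -1,"x": -0.002,"y": 0,"z": 0,"ax": 0,"ay": 0,"az": 0},
])

```text
clock: 5.15
tcp_pos: [0.5597, 0.0828, 0.0413]
orientation: [-3.14, 0.108, -0.0]
contact_force: [1.5, 0.3, 1.0]
grip_width: -0.0002
gripper_force: 0.0
```

```bash
cat > tins.py <<'E'
from h import *
from bench import r
C=np.array([.5683,.0816]);e=np.array([np.cos(.0716),-np.sin(.0716)])
def tins(n="side"):
    f=r.grab_frame(n);cv2.imwrite(f"pics/{n}_last.png",f["frame"][:,:,::-1]);w=cloud(f)
    w[...,:2]+=np.array(dict(side=(-1.5,1.5),scene=(1.5,-1.5),wrist=(0,0))[n])/1000
    hsv=cv2.cvtColor(f["frame"],cv2.COLOR_RGB2HSV)
    t=(w[...,:2]-C)@e;s=(w[...,:2]-C)@np.array([-e[1],e[0]])
    for a in(-1,1):
        m=(w[...,2]>.06)&(w[...,2]<.07)&(abs(s)<.05)&(t*a>.02)&(t*a<.12)&(hsv[...,2]>90)
        q=w[m][:,:2]
        if len(q)>30:
            c,rad=cv2.minEnclosingCircle(q.astype(np.float32));d=np.array(c)-C
            print(n,"near far".split()[(a+1)//2],np.round(c,4),round(rad,4),"t",round(d@e,4),"z98",np.percentile(w[m][:,2],[5,98]).round(3))
E
python3 -c "
from tins import *
tins('side');tins('scene');o=r.get_obs();print(o['tcp_pos'],o['contact_force'],(o['tcp_pos'][:2]-C)@e)"
```

```text
side near [0.5107 0.0857] 0.0396 t -0.0578 z98 [0.062 0.068]
side far [0.6379 0.0779] 0.0393 t 0.0697 z98 [0.062 0.067]
scene near [0.5095 0.0834] 0.04 t -0.0587 z98 [0.061 0.067]
scene far [0.6388 0.0749] 0.0401 t 0.0708 z98 [0.061 0.067]
[0.55914066 0.08285017 0.04114791] [ 1.72554536 -0.08972415  0.61018013] -0.00922530922091875
```

Call:
arm_command([
  {"fingers": -1,"x": -0.002,"y": 0,"z": 0,"ax": 0,"ay": 0,"az": 0},
  {"fingers": -1,"x": -0.002,"y": 0,"z": 0,"ax": 0,"ay": 0,"az": 0},
  {"fingers": -1,"x": -0.002,"y": 0,"z": 0,"ax": 0,"ay": 0,"az": 0},
  {"fingers": -1,"x": -0.002,"y": 0,"z": 0,"ax": 0,"ay": 0,"az": 0},
  {"fingers": -1,"x": -0.001,"y": 0,"z": 0,"ax": 0,"ay": 0,"az": 0},
  {"fingers": -1,"x": 0,"y": 0,"z": 0,"ax": 0,"ay": 0,"az": 0},
  {"fingers": -1,"x": 0.008,"y": 0,"z": 0,"ax": 0,"ay": 0,"az": 0},
  {"fingers": -1,"x": 0.006,"y": 0,"z": 0,"ax": 0,"ay": 0,"az": 0},
  {"fingers": -1,"x": 0,"y": 0,"z": -0.01,"ax": 0,"ay": 0,"az": 0},
  {"fingers": -1,"x": 0,"y": 0,"z": -0.03,"ax": 0,"ay": 0,"az": 0},
])

```text
clock: 6.08
tcp_pos: [0.5622, 0.0818, 0.0784]
orientation: [3.138, -0.108, -0.012]
contact_force: [-1.1, -0.3, 0.3]
grip_width: 0.0002
gripper_force: 0.0
```

Call:
arm_command([
  {"fingers": -1,"x": 0,"y": 0,"z": -0.04,"ax": 0,"ay": 0,"az": 0},
  {"fingers": -1,"x": 0,"y": 0,"z": -0.04,"ax": 0,"ay": 0,"az": 0},
  {"fingers": 1,"x": 0,"y": 0,"z": -0.03,"ax": 0,"ay": 0,"az": 0},
  {"fingers": 1,"x": 0,"y": -0.02,"z": -0.02,"ax": 0,"ay": 0,"az": 0},
  {"fingers": 1,"x": -0.01,"y": -0.04,"z": 0,"ax": 0,"ay": 0,"az": 0},
  {"fingers": 1,"x": -0.015,"y": -0.04,"z": 0,"ax": 0,"ay": 0,"az": 0},
  {"fingers": 1,"x": -0.015,"y": -0.04,"z": 0,"ax": 0,"ay": 0,"az": 0},
  {"fingers": 1,"x": -0.015,"y": -0.04,"z": 0,"ax": 0,"ay": 0,"az": 0},
  {"fingers": 1,"x": 0,"y": 0,"z": 0,"ax": 0,"ay": 0,"az": 0},
  {"fingers": 1,"x": 0,"y": 0,"z": 0,"ax": 0,"ay": 0,"az": 0},
])

```text
clock: 6.92
tcp_pos: [0.5214, 0.2663, 0.2119]
orientation: [-3.139, 0.098, 0.001]
contact_force: [0.4, -0.3, -0.4]
grip_width: 0.0856
gripper_force: 0.0
```

```bash
python3 -c "
from tins import *
tins('side');tins('scene');o=r.get_obs();print(o['grip_width'])
f=r.grab_frame('wrist');np.savez('wrist2.npz',**f);cv2.imwrite('pics/wrist2.png',f['frame'][:,:,::-1])
w=cloud(f);q=w[(w[...,2]>.095)&(w[...,2]<.115)&(np.hypot(w[...,0]-.481,w[...,1]-.374)<.04)]
if len(q)>30: print('jar',len(q),cv2.minEnclosingCircle(q[:,:2].astype(np.float32)))
delta(o,(.481,.374,.16),-4.1)"
```

```text
side near [0.5008 0.0868] 0.0388 t -0.0677 z98 [0.062 0.068]
side far [0.6379 0.0774] 0.0395 t 0.0698 z98 [0.062 0.067]
scene near [0.5013 0.0858] 0.0397 t -0.0672 z98 [0.061 0.067]
scene far [0.6376 0.0747] 0.0397 t 0.0696 z98 [0.061 0.067]
0.08522126145930517
jar 1360 ((0.4811074137687683, 0.37386998534202576), 0.0203982125967741)
tcp [0.5233 0.2619 0.2115] turn [ 0.05 -0.    0.13] then shift [-0.0502 -0.1088  0.0515]
```

View pics/wrist2.png

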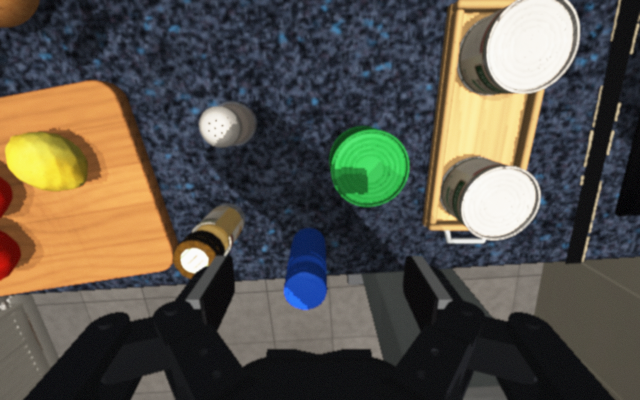

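The wrist view shows the jar's cap at (196,255), with no blocking neighbours. The salt shaker is at (222,125), the blue jar at (305,290), the green tin at (370,165). Both tins stand at the tray ends, gap about 62 mm.

Call:
arm_command([
  {"fingers": 1,"x": -0.016,"y": -0.036,"z": 0.012,"ax": 0,"ay": 0,"az": 0},
  {"fingers": 1,"x": -0.017,"y": -0.036,"z": 0.015,"ax": 0,"ay": 0,"az": 0},
  {"fingers": 1,"x": -0.017,"y": -0.036,"z": 0.025,"ax": 0,"ay": 0,"az": 0},
  {"fingers": 1,"x": 0,"y": 0,"z": 0,"ax": 0,"ay": 0,"az": 0},
  {"fingers": 1,"x": 0,"y": 0,"z": 0,"ax": 0,"ay": 0,"az": 0},
  {"fingers": 1,"x": 0,"y": 0,"z": 0,"ax": 0,"ay": 0,"az": 0},
])

```text
clock: 7.57
tcp_pos: [0.4837, 0.3671, 0.1623]
orientation: [3.138, -0.112, 0.0]
contact_force: [1.0, -1.2, 0.4]
grip_width: 0.0855
gripper_force: 0.0
```

```bash
python3 -c "
from tins import *
delta(r.get_obs(),(.481,.374,.086),-4.1)"
```

```text
tcp [0.4837 0.3671 0.1623] turn [ 0.09 -0.01  0.03] then shift [-0.0032 -0.0067  0.0763]
```

Call:
arm_command([
  {"fingers": 1,"x": -0.0032,"y": -0.0067,"z": 0.006,"ax": 0,"ay": 0,"az": 0},
  {"fingers": 1,"x": 0,"y": 0,"z": 0.015,"ax": 0,"ay": 0,"az": 0},
  {"fingers": 1,"x": 0,"y": 0,"z": 0.015,"ax": 0,"ay": 0,"az": 0},
  {"fingers": 1,"x": 0,"y": 0,"z": 0.015,"ax": 0,"ay": 0,"az": 0},
  {"fingers": 1,"x": 0,"y": 0,"z": 0.015,"ax": 0,"ay": 0,"az": 0},
  {"fingers": 1,"x": 0,"y": 0,"z": 0.01,"ax": 0,"ay": 0,"az": 0},
  {"fingers": 1,"x": 0,"y": 0,"z": 0,"ax": 0,"ay": 0,"az": 0},
  {"fingers": 1,"x": 0,"y": 0,"z": 0,"ax": 0,"ay": 0,"az": 0},
])

```text
clock: 8.23
tcp_pos: [0.4803, 0.3751, 0.0864]
orientation: [3.139, -0.11, -0.0]
contact_force: [-0.6, -1.0, 0.6]
grip_width: 0.0854
gripper_force: 0.0
```

Call:
arm_command([
  {"fingers": -1,"x": 0,"y": 0,"z": 0,"ax": 0,"ay": 0,"az": 0},
  {"fingers": -1,"x": 0,"y": 0,"z": 0,"ax": 0,"ay": 0,"az": 0},
  {"fingers": -1,"x": 0,"y": 0,"z": 0,"ax": 0,"ay": 0,"az": 0},
  {"fingers": -1,"x": 0,"y": 0,"z": 0,"ax": 0,"ay": 0,"az": 0},
  {"fingers": -1,"x": 0,"y": 0,"z": 0,"ax": 0,"ay": 0,"az": 0},
  {"fingers": -1,"x": 0,"y": 0,"z": 0,"ax": 0,"ay": 0,"az": 0},
  {"fingers": -1,"x": 0,"y": 0,"z": 0,"ax": 0,"ay": 0,"az": 0},
  {"fingers": -1,"x": 0,"y": 0,"z": 0,"ax": 0,"ay": 0,"az": 0},
], grip_force=30)

```text
clock: 8.9
tcp_pos: [0.4803, 0.376, 0.0872]
orientation: [-3.139, 0.108, -0.002]
contact_force: [-0.8, -2.0, 5.8]
grip_width: 0.0399
gripper_force: 29.9
```

Call:
arm_command([
  {"fingers": -1,"x": 0,"y": 0,"z": -0.01,"ax": 0,"ay": 0,"az": 0},
  {"fingers": -1,"x": 0,"y": 0,"z": -0.025,"ax": 0,"ay": 0,"az": 0},
  {"fingers": -1,"x": 0,"y": 0,"z": -0.03,"ax": 0,"ay": 0,"az": 0},
  {"fingers": -1,"x": 0,"y": 0,"z": -0.03,"ax": 0,"ay": 0,"az": 0},
  {"fingers": -1,"x": 0,"y": 0,"z": -0.03,"ax": 0,"ay": 0,"az": 0},
  {"fingers": -1,"x": 0,"y": 0,"z": -0.015,"ax": 0,"ay": 0,"az": 0},
  {"fingers": -1,"x": 0.007,"y": 0.02,"z": 0,"ax": 0,"ay": 0,"az": 0},
  {"fingers": -1,"x": 0.007,"y": 0.03,"z": 0,"ax": 0,"ay": 0,"az": 0},
  {"fingers": -1,"x": 0.007,"y": 0.03,"z": 0,"ax": 0,"ay": 0,"az": 0},
  {"fingers": -1,"x": 0.007,"y": 0.03,"z": 0,"ax": 0,"ay": 0,"az": 0},
])

```text
clock: 9.73
tcp_pos: [0.4999, 0.2632, 0.2269]
orientation: [-3.14, 0.106, -0.0]
contact_force: [0.9, 0.7, -0.9]
grip_width: 0.0399
gripper_force: 30.5
```

Call:
arm_command([
  {"fingers": -1,"x": 0.007,"y": 0.03,"z": 0,"ax": 0,"ay": 0,"az": 0},
  {"fingers": -1,"x": 0.007,"y": 0.03,"z": 0,"ax": 0,"ay": 0,"az": 0},
  {"fingers": -1,"x": 0.007,"y": 0.03,"z": 0,"ax": 0,"ay": 0,"az": 0},
  {"fingers": -1,"x": 0.007,"y": 0.03,"z": 0,"ax": 0,"ay": 0,"az": 0},
  {"fingers": -1,"x": 0.005,"y": 0.03,"z": 0,"ax": 0,"ay": 0,"az": 0},
  {"fingers": -1,"x": 0.002,"y": 0.02,"z": 0,"ax": 0,"ay": 0,"az": 0},
  {"fingers": -1,"x": 0,"y": 0,"z": 0,"ax": 0,"ay": 0,"az": 0},
  {"fingers": -1,"x": 0,"y": 0,"z": 0,"ax": 0,"ay": 0,"az": 0},
  {"fingers": -1,"x": 0,"y": 0,"z": 0,"ax": 0,"ay": 0,"az": 0},
])

```text
clock: 10.48
tcp_pos: [0.5233, 0.0933, 0.2267]
orientation: [-3.139, 0.107, -0.0]
contact_force: [-0.0, 0.7, -1.4]
grip_width: 0.0401
gripper_force: 30.6
```

```bash
python3 -c "
from tins import *
o=r.get_obs();print(o['grip_width'],o['gripper_force'],o['contact_force'])
delta(o,(.5694,.0814,.102),-4.1)
f=r.grab_frame('side');cv2.imwrite('pics/side2.png',f['frame'][:,:,::-1])"
```

```text
0.0400736589798566 30.561641603708267 [-0.01218057  0.67671735 -1.35578748]
tcp [0.5233 0.0933 0.2267] turn [-0.05 -0.01  0.21] then shift [0.0469 0.0085 0.1247]
```

View pics/side2.png

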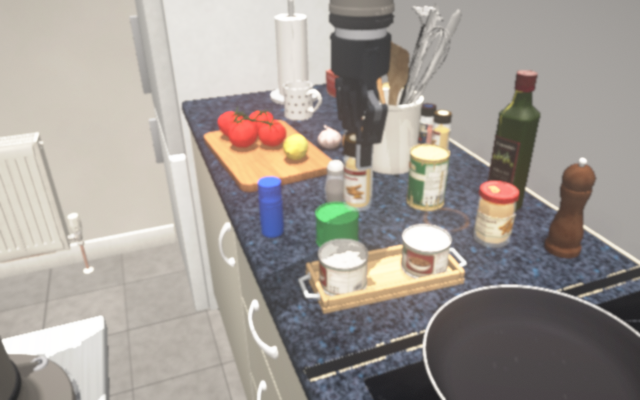

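Side view: jar held upright at (358,180), both tins standing apart at (343,265) and (427,250). Moving over the gap and down.

Call:
arm_command([
  {"fingers": -1,"x": 0.015,"y": 0.003,"z": 0,"ax": 0,"ay": 0,"az": 0.2},
  {"fingers": -1,"x": 0.02,"y": 0.004,"z": 0,"ax": 0,"ay": 0,"az": 0},
  {"fingers": -1,"x": 0.011,"y": 0.0015,"z": 0,"ax": 0,"ay": 0,"az": 0},
  {"fingers": -1,"x": 0,"y": 0,"z": 0.015,"ax": 0,"ay": 0,"az": 0},
  {"fingers": -1,"x": 0,"y": 0,"z": 0.015,"ax": 0,"ay": 0,"az": 0},
  {"fingers": -1,"x": 0,"y": 0,"z": 0,"ax": 0,"ay": 0,"az": 0},
  {"fingers": -1,"x": 0,"y": 0,"z": 0,"ax": 0,"ay": 0,"az": 0},
  {"fingers": -1,"x": 0,"y": 0,"z": 0,"ax": 0,"ay": 0,"az": 0},
])

```text
clock: 11.2
tcp_pos: [0.5689, 0.0813, 0.197]
orientation: [-3.139, 0.112, -0.001]
contact_force: [0.3, -0.1, -1.4]
grip_width: 0.0399
gripper_force: 30.5
```

```bash
python3 -c "
from tins import *
o=r.get_obs();delta(o,(.5692,.0814,.102),-4.1)"
```

```text
tcp [0.5689 0.0813 0.197 ] turn [-0.03 -0.03  0.02] then shift [ 0.0003 -0.0001  0.095 ]
```

Call:
arm_command([
  {"fingers": -1,"x": 0,"y": 0,"z": 0.01,"ax": 0,"ay": 0,"az": 0},
  {"fingers": -1,"x": 0,"y": 0,"z": 0.015,"ax": 0,"ay": 0,"az": 0},
  {"fingers": -1,"x": 0,"y": 0,"z": 0.015,"ax": 0,"ay": 0,"az": 0},
  {"fingers": -1,"x": 0,"y": 0,"z": 0.015,"ax": 0,"ay": 0,"az": 0},
  {"fingers": -1,"x": 0,"y": 0,"z": 0.015,"ax": 0,"ay": 0,"az": 0},
  {"fingers": -1,"x": 0,"y": 0,"z": 0.015,"ax": 0,"ay": 0,"az": 0},
  {"fingers": -1,"x": 0,"y": 0,"z": 0.01,"ax": 0,"ay": 0,"az": 0},
  {"fingers": -1,"x": 0,"y": 0,"z": 0,"ax": 0,"ay": 0,"az": 0},
  {"fingers": -1,"x": 0,"y": 0,"z": 0,"ax": 0,"ay": 0,"az": 0},
])

```text
clock: 11.95
tcp_pos: [0.5687, 0.0806, 0.1013]
orientation: [3.139, -0.113, -0.001]
contact_force: [-0.5, 0.6, -0.8]
grip_width: 0.0398
gripper_force: 30.5
```

Call:
arm_command([
  {"fingers": -1,"x": 0,"y": 0,"z": 0.002,"ax": 0,"ay": 0,"az": 0},
  {"fingers": -1,"x": 0,"y": 0,"z": 0.002,"ax": 0,"ay": 0,"az": 0},
  {"fingers": -1,"x": 0,"y": 0,"z": 0.001,"ax": 0,"ay": 0,"az": 0},
  {"fingers": -1,"x": 0,"y": 0,"z": 0,"ax": 0,"ay": 0,"az": 0},
  {"fingers": -1,"x": 0,"y": 0,"z": 0,"ax": 0,"ay": 0,"az": 0},
])

```text
clock: 12.37
tcp_pos: [0.5688, 0.0805, 0.0967]
orientation: [-3.139, 0.114, -0.001]
contact_force: [0.1, -0.1, -0.7]
grip_width: 0.0402
gripper_force: 30.5
```

Not touching yet; another 2–3 mm.

Call:
arm_command([
  {"fingers": -1,"x": 0,"y": 0,"z": 0.001,"ax": 0,"ay": 0,"az": 0},
  {"fingers": -1,"x": 0,"y": 0,"z": 0.001,"ax": 0,"ay": 0,"az": 0},
  {"fingers": -1,"x": 0,"y": 0,"z": 0,"ax": 0,"ay": 0,"az": 0},
  {"fingers": -1,"x": 0,"y": 0,"z": 0,"ax": 0,"ay": 0,"az": 0},
])

```text
clock: 12.7
tcp_pos: [0.5693, 0.0805, 0.0952]
orientation: [-3.139, 0.114, -0.002]
contact_force: [-1.0, -0.7, 5.2]
grip_width: 0.0401
gripper_force: 30.9
```

Call:
arm_command([
  {"fingers": -0.1,"x": 0,"y": 0,"z": 0,"ax": 0,"ay": 0,"az": 0},
  {"fingers": 0.1,"x": 0,"y": 0,"z": 0,"ax": 0,"ay": 0,"az": 0},
  {"fingers": 0.5,"x": 0,"y": 0,"z": 0,"ax": 0,"ay": 0,"az": 0},
  {"fingers": 1,"x": 0,"y": 0,"z": 0,"ax": 0,"ay": 0,"az": 0},
  {"fingers": 1,"x": 0,"y": 0,"z": 0,"ax": 0,"ay": 0,"az": 0},
  {"fingers": 1,"x": 0,"y": 0,"z": 0,"ax": 0,"ay": 0,"az": 0},
])

```text
clock: 13.2
tcp_pos: [0.5686, 0.0805, 0.0943]
orientation: [3.14, -0.113, -0.0]
contact_force: [-1.1, 0.1, 1.4]
grip_width: 0.0852
gripper_force: 0.0
```

Call:
arm_command([
  {"fingers": 1,"x": 0,"y": 0,"z": -0.01,"ax": 0,"ay": 0,"az": 0},
  {"fingers": 1,"x": 0,"y": 0,"z": -0.02,"ax": 0,"ay": 0,"az": 0},
  {"fingers": 1,"x": 0,"y": 0,"z": -0.03,"ax": 0,"ay": 0,"az": 0},
  {"fingers": 1,"x": 0,"y": 0,"z": -0.03,"ax": 0,"ay": 0,"az": 0},
  {"fingers": 1,"x": 0,"y": 0,"z": -0.03,"ax": 0,"ay": 0,"az": 0},
  {"fingers": 1,"x": 0,"y": 0,"z": -0.02,"ax": 0,"ay": 0,"az": 0},
  {"fingers": 1,"x": 0,"y": 0,"z": 0,"ax": 0,"ay": 0,"az": 0},
  {"fingers": 1,"x": 0,"y": 0,"z": 0,"ax": 0,"ay": 0,"az": 0},
])

```text
clock: 13.87
tcp_pos: [0.5694, 0.0807, 0.2363]
orientation: [-3.139, 0.114, -0.005]
contact_force: [-0.7, 1.2, -0.5]
grip_width: 0.0851
gripper_force: 0.0
```

```bash
python3 -c "
from tins import *
tins('side')
f=r.grab_frame('side');w=cloud(f);q=w[(w[...,2]>.1)&(w[...,2]<.125)&(np.hypot(w[...,0]-.57,w[...,1]-.08)<.04)]
c=cv2.minEnclosingCircle(q[:,:2].astype(np.float32));print('jar',c,q[:,2].max(),'t',(np.array(c[0])+(-.0015,.0015)-C)@e)
print(r.get_obs()['contact_force'])
cv2.imwrite('pics/fin.png',cv2.resize(f['frame'][190:320,280:490,::-1],None,fx=3,fy=3))"
```

```text
side near [0.5005 0.0862] 0.039 t -0.068 z98 [0.062 0.068]
side far [0.632  0.0773] 0.045 t 0.0638 z98 [0.062 0.068]
jar ((0.5710667967796326, 0.07755879312753677), 0.022246861830353737) 0.1163657471800893 t 0.0014453460004031245
[-0.69016166  0.30517289  0.20944164]
```

View pics/fin.png

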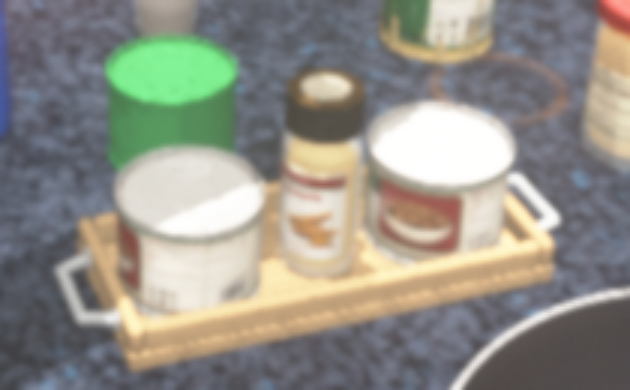

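The jar stands upright between the tins at (320,175) in the crop, in line with them, top at 0.115 m. Both tins are standing, and the gripper is clear. (The far tin's odd fit is jar pixels leaking into its mask.)

```bash
python3 -c "
from bench import r
print(r.hand_in())"
```

```text
the job is handed in; nothing more can be done
None
```

The tins are pushed apart to about 62 mm, and the dark-capped jar stands upright on the tray floor between them, in line; I handed the job in at about 14 s on the robot's clock, but no verdict came back.

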